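# Sort the strays and gather the walnuts in the tray's orange corner

### The arm

A 7-joint arm with a two-finger parallel gripper is mounted at the origin on the work surface. World frame = base frame: x ahead of the robot, y to its left, z up, the work surface at z = 0. Lengths are in m, angles in rad, forces in N, time in s.
With the tool pointing down it reaches from about 0.425 to 0.925 m from the base axis. Payload 6.8 kg.
Tool frame: the origin (TCP) lies on the centre line of the jaws, within the pads' length; the fingertips stand 25 mm ahead of it and the grasp point (between the pads) lies 6 mm ahead of it; z points along the fingers, y is the direction in which the jaws open and shut (so a half turn about z gives the same grasp; the last joint's range is limited). The gripper opens to 85 mm and grips with 20 to 120 N. Pads are 22 mm wide; open, the fingers measure 114 mm over their backs; the gripper's body (76 mm by 85 mm) begins 54 mm behind the grasp point. The pads swing forward as they close: fully open they stand 13 mm farther back than shut.
Start: joints at [-1.431, 0.477, 0.022, 1.555, -0.011, 1.109, -0.083], TCP at [0.166, 0.654, 0.256] pointing down, gripper open.
Joint ranges: [-2.96, 2.96], [-0.34, 2.1], [-1.41, 1.46], [0.24, 2.44], [-1.37, 4.51], [0.17, 1.92], [-2.96, 2.96]. Speed limits (rad/s): [2.39, 2.39, 3.14, 3.14, 3.14, 3.14, 3.14].

### API

Orientations are given as a unit quaternion [w, x, y, z].
In Python, from station import status, cams, order, models gives the robot as it stands.
- The arm moves only by the tool move_arm, never from a script. Its argument "steps" is one flat list of numbers, 7 for each row, row after row: the gripper's target within -1 to 1 (fully open at 1, half-way at 0, shut at -1), then the shift along the world's x, y, z in cm, then the turn, a rotation vector about the world's x, y, z in degrees. A call has 1 to 8 rows; each row shifts and turns the commanded pose from where the row before left it; what a row does not reach is not made up. A row lasts 1/10 s, in which the tool goes at most 50 mm and 8.59 degrees, less where a joint would pass 70% of its speed; a pose out of reach is approached as far as the arm can. A call with a gripper value outside its range is refused whole. The fingers move at their own pace and stop on an object; "newtons" is the grip in N (left out, the last holds). Time passes only in rows, so rows that do not move let the fingers close. It gives the time, the measured TCP pose, the force and the opening at its end, in the units of the state.
- status.get_obs(): the state, without advancing time (a new reading comes with each control period).
- cams.read_camera(name): name is "scene" or "top" or "wrist"; returns a dict with "pixels" (480x640x3 uint8, red, green, blue), "mtx" (3x3 intrinsics, pixels), "T" (4x4, takes a point from camera to world coordinates); the wrist camera has in their place "T_tool_cam" (4x4, takes a point from camera to tool coordinates, whose origin is the TCP and whose axes are the flange's). Camera axes: x right, y down, z forward; pixel columns grow to the right and rows downward; lengths in m; the calibration is good to about 2 mm. The wrist camera is an equidistant fisheye: a pixel r from the principal point sees the ray r / f radians off the axis. A picture is of the moment at which its call begins: read the wrist's pose just before it. There is no depth.
- order.hand_in(): hands the job in, once; it reports no verdict.
Trained networks look in the newest picture that a camera, given by its name, has taken for a name from the list of things; names that differ only in an ending like _2 or _b are one class to them, and where a whole thing is asked for, a point or a joint stands for the part that bears it (a point fixed in the world has none). Each returns a list of dicts, best first, with "score" (0 to 1); they miss things now and then, are a little off and sometimes report something else, mostly with a low value. They report only what shows in the picture. A call takes as long as a camera call. They do not tell look-alikes from the thing itself.
- models.silhouettes(camera, query): "region" (480x640 bool, what is visible of it) and "box" ([centre column, centre row, width, height] in pixels, round what is visible of it).
- models.place_of(camera, query): "position" ([row, column] in pixels: a listed point, or the origin of a listed thing).
The state is a dict: "t": time; "q": joint angles; "joint_vel": joint speeds; "joint_torque": joint torques, N m; "eef_pos": TCP position; "tool_rot": TCP orientation; "contact_force": force on the tool from outside, world axes, zero at the start; "torque": the same for the moment, N m; "gripper_width": opening from 0.0 (shut) to 1.0 (fully open).
Only numpy, scipy, OpenCV 4.12 (cv2) and the standard library are available. Lean on these libraries where they do the work, as an engineer would, in place of code of your own. Each camera call takes 0.05 s, during which the arm holds its last target.

### The job

First tidy the two strays on the counter by kind: the green bag clip goes into the blue bowl and the loose walnut goes into the white nut tray with the others, while both stand on the counter. Then lift the tray by its bar handle and tilt it, some 25 degrees, towards its orange corner so that all four walnuts roll together into that corner, and finish still holding it tilted, steady and clear of the counter, with nothing else propping it. Leave the canister, the mortar and the orange scoop where they stand.

Things in the scene. Friction and masses are not known exactly. Their poses are not given: they have to be found in the camera images.
- tray: white open nut tray, loose, 0.35 kg, 220 (its x) x 160 (its y) mm, walls 55 mm high, walls and floor 4 mm thick. Origin: centre of the underside, z up. A fixed dark flat-sided bar handle runs full length along x over y = 0: 16 mm wide, from 93 to 115 mm above the underside, on an 8 mm thick post at each end; open on both sides of the bar. The -x, -y corner has an orange cap and floor patch.
- tray_corner (a point): the inside corner point on the tray's floor at the orange corner, at (-106, -76, 4) mm in the tray's frame
- tray_grip (a point): middle of the bar handle, at (0, 0, 104) mm in the tray's frame; axes as the tray's
- nut1: walnut, a pale brown ball 32 mm across with a dark seam, 14 g; origin at its centre. Starts in the tray and rolls freely.
- nut2: walnut, a pale brown ball 32 mm across with a dark seam, 14 g; origin at its centre. Starts in the tray and rolls freely.
- nut3: walnut, a pale brown ball 32 mm across with a dark seam, 14 g; origin at its centre. Starts in the tray and rolls freely.
- stray_nut: walnut, a pale brown ball 32 mm across with a dark seam, 14 g; origin at its centre. The stray: starts on the open counter, at rest, and rolls if pushed.
- clip: green plastic bag clip lying on the counter, 72 mm long (its x; 40 mm to its -x end with the round hinge, 36 mm to the other), 14 mm wide (its y), 20 mm high, 20 g; origin at the centre of its underside
- bowl: blue ceramic bowl standing on the counter, loose, 0.4 kg: mouth 150 mm across, 55 mm high, wall about 4 mm; origin at the centre of its underside
- canister: bystander: stainless canister with a lid, 106 mm across, 160 mm high with its knob; origin at the centre of its underside
- mortar: bystander: small wooden mortar, 84 mm across, 70 mm high; origin at the centre of its underside
- scoop: bystander: orange plastic scoop, 155 mm long (its x, handle to -x), 55 mm wide, 32 mm high; origin under it, near the middle of its length
Things that resemble listed ones, but are neither listed nor needed, are in the scene too. Several things have the shape of the clip; the one meant has the colours described above.

How it is judged:
By the outcome, as a careful person would: the job done as asked, in the order asked, and still so for the second after the job is handed in, while the arm keeps its last pose, push and grip.
It also fails if it takes over 64 s, if anything falls off the work surface, if the arm or the gripper's body presses on something with over 40 N, if the wrist force passes 120 N, or if a joint passes its speed limit or range.

## Working session

There is one attempt and no reset: what is moved stays moved. The work goes in short steps, Python scripts to look and compute and a tool call to move; the robot and the scene stay as the last step left them, time stands still between calls to the robot, and variables do not carry over. Pictures are saved under pics/ and viewed, and the job is handed in when it is done.

Besides the shell and the picture viewer there is one more tool, called as name(argument=value, ...) on one line, values as JSON. move_arm: Moves the arm, as the interface text tells. Its arguments: {"type":"object","properties":{"steps":{"type":"array"},"newtons":{"type":"number"}},"required":["steps"]}

```bash
ls; mkdir -p pics; python3 - <<'E'
from station import status,cams
import cv2
o=status.get_obs()
print({k:o[k] for k in('t','eef_pos','tool_rot','contact_force','gripper_width')})
for n in('scene','top','wrist'):
    c=cams.read_camera(n); cv2.imwrite(f'pics/{n}0.png',c['pixels'][:,:,::-1]); print(n,c['mtx'],c.get('T',c.get('T_tool_cam')))
E
```

```text
pics
{'t': 0.0, 'eef_pos': array([0.16537089, 0.6538441 , 0.25529501]), 'tool_rot': array([-7.26644142e-05,  1.23543473e-01,  9.92338706e-01, -9.47241070e-04]), 'contact_force': array([-0.35311436,  0.18496612, -0.6129036 ]), 'gripper_width': 0.9996992962557077}
scene [[433.71737275   0.         320.4673489 ]
 [  0.         433.71737275 244.50871074]
 [  0.           0.           1.        ]] [[ 0.79938249  0.42178347 -0.42788591  0.96283757]
 [ 0.60054693 -0.58248297  0.54777456 -0.42719944]
 [-0.018194   -0.69484696 -0.71892745  0.68389115]
 [ 0.          0.          0.          1.        ]]
top [[584.37841235   0.         314.18133559]
 [  0.         584.37841235 242.27329185]
 [  0.           0.           1.        ]] [[-0.00166485 -0.9914629   0.13037846  0.41342769]
 [-0.99987836  0.00367232  0.01515838  0.0477286 ]
 [-0.01550777 -0.13033736 -0.99134842  1.55091594]
 [ 0.          0.          0.          1.        ]]
wrist [[371.64829954   0.         315.00217873]
 [  0.         371.64829954 239.94396939]
 [  0.           0.           1.        ]] [[ 2.62943550e-05 -9.52755274e-01 -3.03739010e-01  7.79727354e-02]
 [ 9.99998930e-01  4.69254293e-04 -1.38536757e-03  6.00434393e-04]
 [ 1.46244710e-03 -3.03738649e-01  9.52754268e-01 -1.16241942e-01]
 [ 0.00000000e+00  0.00000000e+00  0.00000000e+00  1.00000000e+00]]
```

View pics/scene0.png

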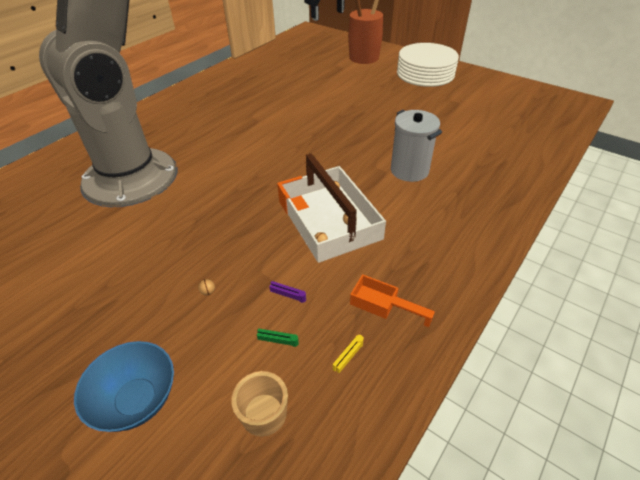

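View pics/top0.png

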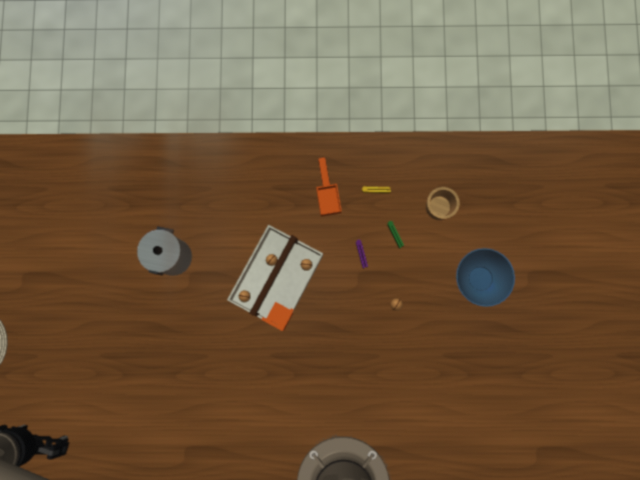

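View pics/wrist0.png

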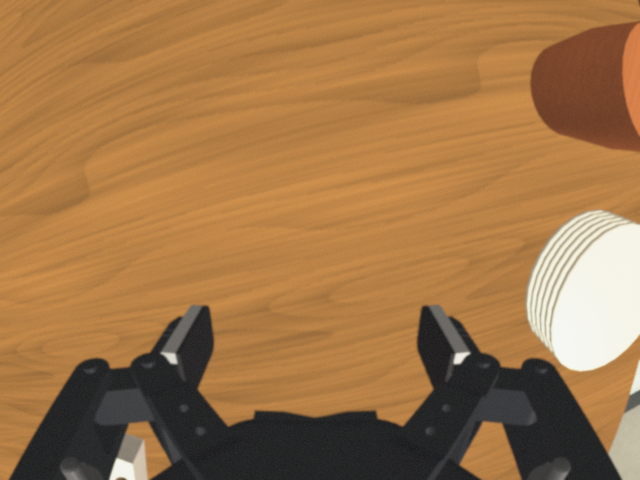

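```bash
cat > h.py <<'E'
import numpy as np, cv2
from station import status,cams,models
from scipy.spatial.transform import Rotation as R
def ray(c,u,v):
    K=c['mtx'];T=c['T'];d=T[:3,:3]@np.array([(u-K[0,2])/K[0,0],(v-K[1,2])/K[1,1],1]);return T[:3,3],d
def onz(c,u,v,z):
    o,d=ray(c,u,v);return o+d*(z-o[2])/d[2]
def proj(c,P):
    P=np.atleast_2d(P);T=np.linalg.inv(c['T']);q=P@T[:3,:3].T+T[:3,3];K=c['mtx']
    return np.c_[K[0,0]*q[:,0]/q[:,2]+K[0,2],K[1,1]*q[:,1]/q[:,2]+K[1,2]]
def wcam(o):
    "wrist pose world T"
    c=cams.read_camera('wrist');w,x,y,z=o['tool_rot']
    T=np.eye(4);T[:3,:3]=R.from_quat([x,y,z,w]).as_matrix();T[:3,3]=o['eef_pos'];c['T']=T@c['T_tool_cam'];return c
def wonz(c,u,v,z):
    K=c['mtx'];a=np.array([u-K[0,2],v-K[1,2]]);r=np.hypot(*a);th=r/K[0,0]
    d=c['T'][:3,:3]@np.r_[a/max(r,1e-9)*np.sin(th),np.cos(th)];o=c['T'][:3,3];return o+d*(z-o[2])/d[2]
def wproj(c,P):
    P=np.atleast_2d(P);T=np.linalg.inv(c['T']);q=P@T[:3,:3].T+T[:3,3];K=c['mtx'];r=np.hypot(q[:,0],q[:,1]);th=np.arctan2(r,q[:,2])
    return np.c_[K[0,0]*th*q[:,0]/r+K[0,2],K[0,0]*th*q[:,1]/r+K[1,2]]
E
python3 - <<'E'
from h import *
np.set_printoptions(precision=4,suppress=True)
for n in('top','scene'):
    c=cams.read_camera(n)
    for q,z in(('tray',0),('tray_corner',.004),('tray_grip',.104),('nut1',.02),('stray_nut',.016),('clip',0),('bowl',0),('mortar',0),('canister',0),('scoop',0)):
        for r in models.place_of(n,q)[:5]:
            v,u=r['position'];print(n,q,round(r['score'],2),np.round([u,v],1),onz(c,u,v,z))
    for q in('clip','stray_nut','bowl'):
        for r in models.silhouettes(n,q)[:4]:
            ys,xs=np.nonzero(r['region']);m=[xs.mean(),ys.mean()]
            P=np.array([onz(c,x,y,.012)[:2] for x,y in zip(xs,ys)])
            w,V=np.linalg.eigh(np.cov(P.T)); print(n,q,round(r['score'],2),np.round(m,1),'mean',P.mean(0),'axis deg',np.degrees(np.arctan2(V[1,1],V[0,1])),c['pixels'][ys,xs].mean(0))
E
```

```text
top tray 0.56 [277.1 275.7] [0.5281 0.1702 0.    ]
top tray_corner 0.78 [280.3 330.1] [0.385  0.1606 0.004 ]
top tray_grip 0.89 [272.5 275.2] [0.5217 0.1735 0.104 ]
top nut1 0.69 [306.6 264.1] [0.5569 0.0912 0.02  ]
top nut1 0.6 [270.4 258.9] [0.571  0.1866 0.02  ]
top nut1 0.59 [242.1 295.2] [0.4758 0.26   0.02  ]
top stray_nut 0.62 [397.  305.2] [ 0.449  -0.1444  0.016 ]
top clip 0.71 [395.5 235.3] [ 0.6354 -0.1462  0.    ]
top clip 0.62 [374.2 187.9] [ 0.7652 -0.0912  0.    ]
top clip 0.51 [359.7 255.8] [ 0.5806 -0.0499  0.    ]
top bowl 0.86 [478.6 281.5] [ 0.5113 -0.3629  0.    ]
top mortar 0.77 [438.4 205.2] [ 0.7168 -0.263   0.    ]
top mortar 0.64 [394.8 236.4] [ 0.6324 -0.1443  0.    ]
top canister 0.98 [174.5 257.7] [0.5771 0.4456 0.    ]
top scoop 0.64 [325.9 189.9] [0.7603 0.0395 0.    ]
top clip 0.62 [378.  189.8] mean [ 0.7571 -0.1002] axis deg 88.21329917977619 [142.2622 116.5549  31.1768]
top clip 0.47 [395.1 234.1] mean [ 0.637  -0.1437] axis deg -155.610414918364 [46.5084 79.1508 35.3743]
top clip 0.43 [361.5 253.8] mean [ 0.5846 -0.0539] axis deg -164.9622555642254
[... 1149 characters left out ...]
799917925685 [ 86.9208  35.8251 104.1749]
scene clip 0.77 [277.6 337.1] mean [ 0.6392 -0.1446] axis deg -156.55562101014556 [ 34.5987 101.1776  43.2719]
scene clip 0.75 [347.2 354.5] mean [ 0.7591 -0.0991] axis deg 89.62315268553351 [205.2635 170.9271  32.0353]
scene clip 0.46 [413.7 144.4] mean [0.5385 0.5467] axis deg 113.34567471921814 [122.4133 119.4471 112.2097]
scene stray_nut 0.66 [206.4 286.8] mean [ 0.4499 -0.141 ] axis deg 148.7363609950096 [178.8878 129.3317  72.1122]
scene bowl 0.8 [123.7 386.7] mean [ 0.4949 -0.3657] axis deg 176.76793260043743 [ 62.1503 100.0859 127.6417]
scene bowl 0.47 [329.7 210.7] mean [0.5109 0.1882] axis deg 146.25177718433608 [171.9859 154.3749 132.5573]
```

```bash
python3 - <<'E'
import cv2
a=cv2.imread('pics/top0.png')[160:340,210:530];cv2.imwrite('pics/topcrop.png',cv2.resize(a,(800,450),interpolation=cv2.INTER_CUBIC))
E
```

```text
(no output)
```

View pics/topcrop.png

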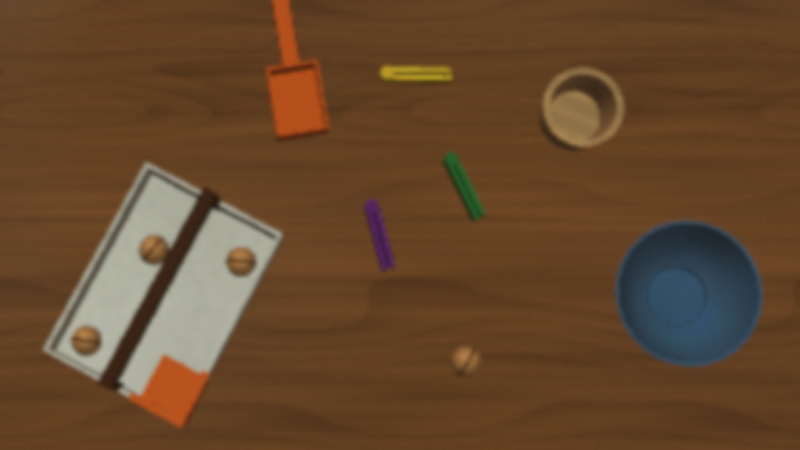

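Candidates for the clip in the top image: purple (361,254), green (395,235), yellow (376,189). The green one fits the description, and the enlarged crop confirms it. I'll move above it.

move_arm(steps=[0, 2.4, -4.0, -0.3, 0, 0, 4.75, 0, 2.4, -4.0, -0.3, 0, 0, 4.75, 0, 2.4, -4.0, -0.3, 0, 0, 4.75, 0, 2.4, -4.0, -0.3, 0, 0, 4.75, 0, 2.4, -4.0, -0.3, 0, 0, 4.75, 0, 2.4, -4.0, -0.3, 0, 0, 4.75, 0, 2.4, -4.0, -0.3, 0, 0, 4.75, 0, 2.4, -4.0, -0.3, 0, 0, 4.75], newtons=30)

```text
t: 2.35
eef_pos: [0.3584, 0.3328, 0.2325]
tool_rot: [0.0, -0.208, 0.978, 0.0]
contact_force: [0.7, -0.2, -0.3]
gripper_width: 0.501
```

move_arm(steps=[0, 2.4, -4.0, -0.3, 0, 0, 0, 0, 2.4, -4.0, -0.3, 0, 0, 0, 0, 2.4, -4.0, -0.3, 0, 0, 0, 0, 2.4, -4.0, -0.3, 0, 0, 0, 0, 2.4, -4.0, -0.3, 0, 0, 0, 0, 2.4, -4.0, -0.3, 0, 0, 0, 0, 2.4, -4.0, -0.3, 0, 0, 0, 0, 2.4, -4.0, -0.3, 0, 0, 0])

```text
t: 3.15
eef_pos: [0.5504, 0.0127, 0.2085]
tool_rot: [0.0, -0.206, 0.978, 0.0]
contact_force: [0.5, 0.1, 0.1]
gripper_width: 0.493
```

move_arm(steps=[0, 2.3, -4.0, -0.3, 0, 0, 0, 0, 2.3, -4.0, -0.3, 0, 0, 0, 0, 2.2, -4.0, -0.3, 0, 0, 0, 0, 2.1, -3.8, -0.3, 0, 0, 0, 0, 0, 0, 0, 0, 0, 0])

```text
t: 3.65
eef_pos: [0.6395, -0.1513, 0.1961]
tool_rot: [0.0, -0.202, 0.979, -0.002]
contact_force: [-0.5, -0.1, 0.4]
gripper_width: 0.504
```

```bash
python3 - <<'E'
from h import *
np.set_printoptions(precision=4,suppress=True)
o=status.get_obs();c=wcam(o);cv2.imwrite('pics/w1.png',c['pixels'][:,:,::-1]);print(o['eef_pos'],o['tool_rot'],o['q'])
for r in models.silhouettes('wrist','clip')[:3]:
    ys,xs=np.nonzero(r['region'])
    P=np.array([wonz(c,x,y,.018)[:2] for x,y in zip(xs,ys)]);w,V=np.linalg.eigh(np.cov(P.T))
    a=V[:,1];s=(P-P.mean(0))@a
    print(r['score'],xs.mean(),ys.mean(),P.mean(0),np.degrees(np.arctan2(a[1],a[0])),s.min(),s.max(),c['pixels'][ys,xs].mean(0))
E
```

```text
[ 0.6395 -0.1513  0.1961] [ 0.     -0.2022  0.9793 -0.0024] [-0.068   0.5151  0.2847  1.6746 -0.1628  0.9736  2.2513]
0.7 320.2998126171143 348.8900687070581 [ 0.7517 -0.0977] 85.35083915194394 -0.03839921263284957 0.04174185788924399 [206.7189 185.0344  12.6939]
0.66 325.4390728476821 218.92582781456954 [ 0.6346 -0.1447] -154.87082305315585 -0.04091945544839121 0.038119786664914994 [ 63.9424 162.6755  79.6238]
0.65 444.5021505376344 207.23978494623657 [ 0.5844 -0.0566] -164.70266037118915 -0.03983223884874833 0.03695521064676457 [133.6715  67.5118 147.8892]
```

View pics/w1.png

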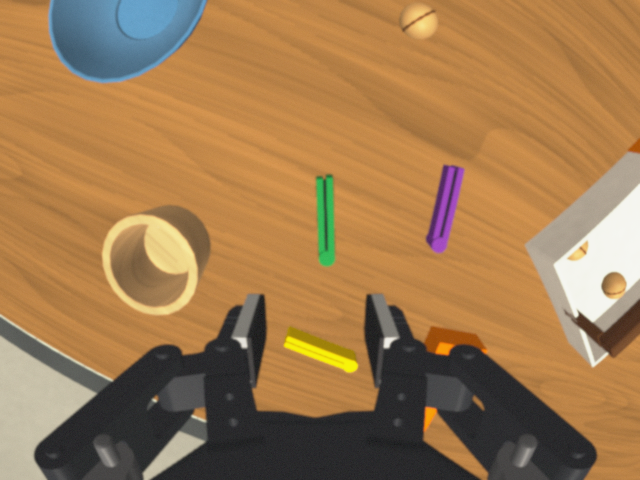

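The wrist picture shows the green clip at (325,219), between the purple one (445,207) and the yellow one (320,349), and aligned with the jaws. I'll descend and grip.

move_arm(steps=[0, -0.3, 0.6, -4.0, 0, 0, 1, 0, 0, 0, -4.0, 0, 0, 0, 0, 0, 0, -4.0, 0, 0, 0, 0, 0, 0, -3.0, 0, 0, 0, 0, 0, 0, -1.5, 0, 0, 0, 0, 0, 0, 0, 0, 0, 0, -1, 0, 0, 0, 0, 0, 0, -1, 0, 0, 0, 0, 0, 0], newtons=30)

```text
t: 4.55
eef_pos: [0.637, -0.1377, 0.0334]
tool_rot: [0.002, -0.215, 0.977, -0.001]
contact_force: [0.8, -0.7, -0.6]
gripper_width: 0.166
```

move_arm(steps=[-1, 0, 0, 0, 0, 0, 0, -1, 0, 0, 0, 0, 0, 0, -1, 0, 0, 0, 0, 0, 0, -1, 0, 0, 3, 0, 0, 0, -1, 0, 0, 4, 0, 0, 0, -1, 0, 0, 4, 0, 0, 0])

```text
t: 5.15
eef_pos: [0.6352, -0.1377, 0.1429]
tool_rot: [-0.0, -0.215, 0.977, 0.0]
contact_force: [0.7, 0.8, -0.9]
gripper_width: 0.149
```

move_arm(steps=[-1, -2, -3.8, 0, 0, 0, 0, -1, -2, -3.8, 0, 0, 0, 0, -1, -2, -3.8, 0, 0, 0, 0, -1, -2, -3.8, 0, 0, 0, 0, -1, -2, -3.8, 0, 0, 0, 0, -1, -1.8, -3.8, 0, 0, 0, 0, -1, 0, 0, 0, 0, 0, 0])

```text
t: 5.85
eef_pos: [0.5126, -0.3735, 0.1427]
tool_rot: [-0.001, -0.21, 0.978, -0.002]
contact_force: [0.4, 0.4, -0.3]
gripper_width: 0.156
```

```bash
python3 - <<'E'
from h import *
np.set_printoptions(precision=4,suppress=True)
o=status.get_obs();c=wcam(o);cv2.imwrite('pics/w2.png',c['pixels'][:,:,::-1]);print(o['eef_pos'])
for r in models.place_of('wrist','bowl')[:2]: v,u=r['position'];print(r['score'],u,v,wonz(c,u,v,0))
for r in models.silhouettes('wrist','bowl')[:2]:print(r['score'],r['box'])
c=cams.read_camera('scene');cv2.imwrite('pics/s2.png',c['pixels'][:,:,::-1])
E
```

```text
[ 0.5126 -0.3735  0.1427]
0.65 320.4 245.2 [ 0.5188 -0.3667  0.    ]
0.76 [323.6, 261.5, 244.0, 222.4]
```

View pics/w2.png

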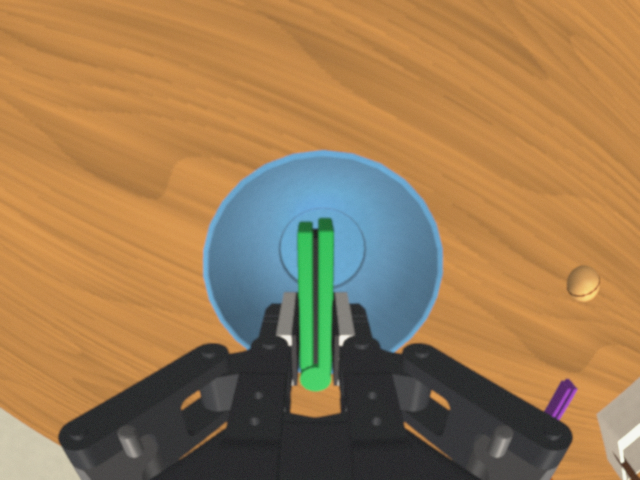

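View pics/s2.png

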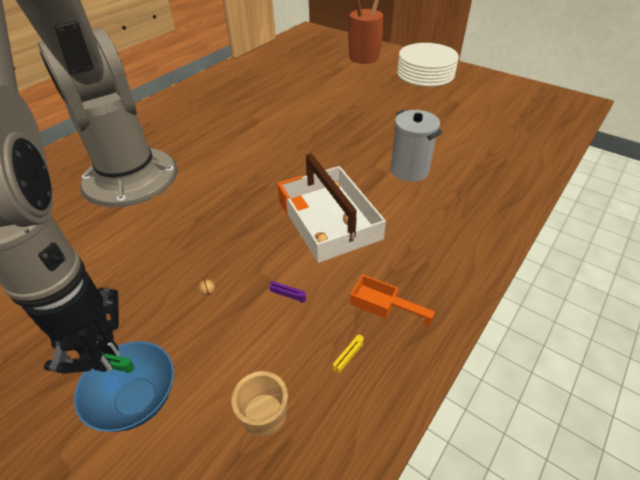

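The green clip is held over the bowl (wrist 316,300; bowl 323,262). I'll lower and release it.

move_arm(steps=[-1, 0.4, 0.2, -3, 0, 0, 0, -1, 0, 0, -3, 0, 0, 0, -1, 0, 0, -2, 0, 0, 0, -1, 0, 0, 0, 0, 0, 0, -0.2, 0, 0, 0, 0, 0, 0, -0.2, 0, 0, 0, 0, 0, 0, -0.2, 0, 0, 0, 0, 0, 0, -0.2, 0, 0, 3, 0, 0, 0])

```text
t: 6.85
eef_pos: [0.5199, -0.3621, 0.0893]
tool_rot: [-0.002, -0.215, 0.977, 0.002]
contact_force: [0.3, 0.2, 0.0]
gripper_width: 0.406
```

move_arm(steps=[0, 0, 0, 4, 0, 0, 0, 0, 0, 0, 4, 0, 0, 0, 0, -1, 4, 3, 0, 0, 0, 0, -1, 4, 0, 0, 0, 0, 0, -1, 4, 0, 0, 0, 0, 0, -1, 4, 0, 0, 0, 0, 0, -1, 4, 0, 0, 0, 0, 0, 0, 0, 0, 0, 0, 0])

```text
t: 7.65
eef_pos: [0.471, -0.1589, 0.2014]
tool_rot: [0.0, -0.218, 0.976, 0.001]
contact_force: [0.9, -0.1, -0.1]
gripper_width: 0.5
```

```bash
python3 - <<'E'
from h import *
np.set_printoptions(precision=4,suppress=True)
o=status.get_obs();c=wcam(o);cv2.imwrite('pics/w3.png',c['pixels'][:,:,::-1]);print(o['eef_pos'],o['tool_rot'])
for r in models.silhouettes('wrist','stray_nut')[:4]:
    ys,xs=np.nonzero(r['region']);b=r['box'];print(r['score'],b,wonz(c,b[0],b[1],.016))
E
```

```text
[ 0.471  -0.1589  0.2014] [ 0.0004 -0.2182  0.9759  0.0014]
0.7 [341.5, 205.7, 31.8, 35.3] [ 0.4511 -0.1431  0.016 ]
```

View pics/w3.png

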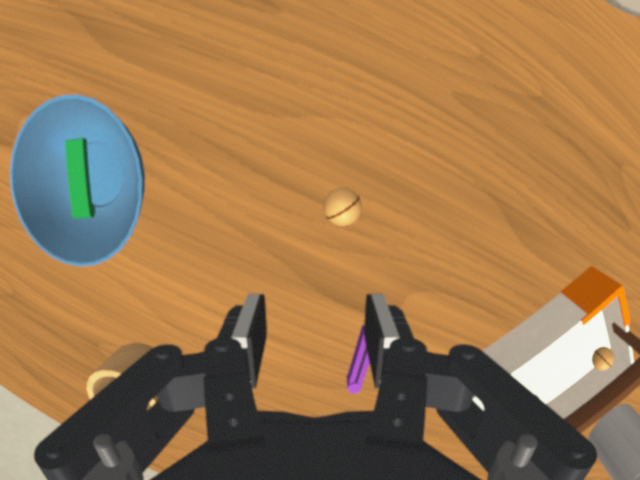

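The clip lies in the bowl (wrist 79,178). The stray nut is at (341,206), which puts it at about (0.451,-0.143). I'll pick it up next.

move_arm(steps=[0.4, -2.0, 1.5, -3, 0, 0, 0, 0.4, 0, 0, -4, 0, 0, 0, 0.4, 0, 0, -4, 0, 0, 0, 0.4, 0, 0, -3, 0, 0, 0, 0.4, 0, 0, 0, 0, 0, 0, 0.4, 0, 0, 0, 0, 0, 0])

```text
t: 8.35
eef_pos: [0.4521, -0.1508, 0.0612]
tool_rot: [-0.0, -0.214, 0.977, -0.0]
contact_force: [0.7, 0.3, 0.9]
gripper_width: 0.697
```

```bash
python3 - <<'E'
from h import *
np.set_printoptions(precision=4,suppress=True)
o=status.get_obs();c=wcam(o);cv2.imwrite('pics/w4.png',c['pixels'][:,:,::-1]);print(o['eef_pos'],o['tool_rot'])
for r in models.silhouettes('wrist','stray_nut')[:4]:
    b=r['box'];print(r['score'],b,wonz(c,b[0],b[1],.016))
E
```

```text
[ 0.4521 -0.1508  0.0612] [-0.0001 -0.2138  0.9769 -0.0003]
0.74 [330.8, 295.5, 60.4, 60.0] [ 0.4505 -0.1427  0.016 ]
```

View pics/w4.png

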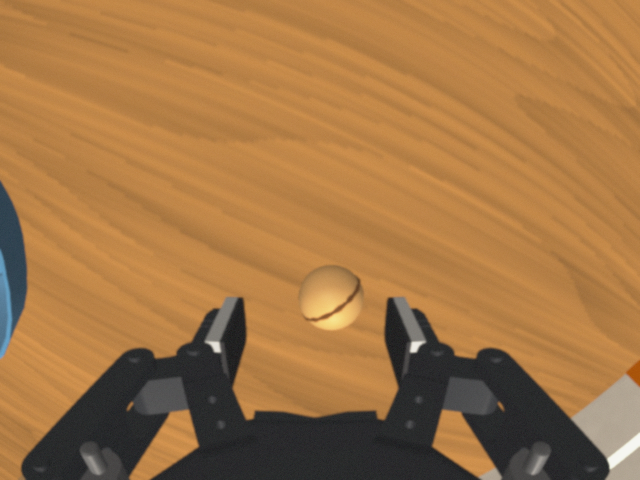

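move_arm(steps=[0.4, -0.15, 0.8, -0.5, 0, 0, 0, 0.4, 0, 0, -1.5, 0, 0, 0, 0.4, 0, 0, -1.4, 0, 0, 0, 0.4, 0, 0, 0, 0, 0, 0, -1, 0, 0, 0, 0, 0, 0, -1, 0, 0, 0, 0, 0, 0, -1, 0, 0, 0, 0, 0, 0, -1, 0, 0, 0, 0, 0, 0], newtons=25)

```text
t: 9.25
eef_pos: [0.4509, -0.1414, 0.0275]
tool_rot: [0.001, -0.215, 0.977, -0.0]
contact_force: [-0.3, 0.7, 6.0]
gripper_width: 0.355
```

move_arm(steps=[-1, 0, 0, 0, 0, 0, 0, -1, 0, 0, 0, 0, 0, 0, -1, 0, 0, 3, 0, 0, 0, -1, 0, 0, 4, 0, 0, 0, -1, 0, 0, 4, 0, 0, 0, -1, 0, 0, 4, 0, 0, 0, -1, 0, 0, 4, 0, 0, 0, -1, 0, 0, 0, 0, 0, 0])

```text
t: 10.05
eef_pos: [0.4532, -0.1422, 0.2218]
tool_rot: [0.005, -0.215, 0.977, -0.001]
contact_force: [1.4, 0.3, -0.8]
gripper_width: 0.356
```

```bash
python3 - <<'E'
from h import *
np.set_printoptions(precision=4,suppress=True)
from scipy.optimize import minimize
o=status.get_obs();c=wcam(o);cv2.imwrite('pics/w5.png',c['pixels'][:,:,::-1]);print(o['eef_pos'],o['tool_rot'],o['q'])
# tray pose: fit silhouette outline from top & scene
from scipy.spatial.transform import Rotation as R
data=[]
for n in('top','scene'):
    c=cams.read_camera(n);cv2.imwrite(f'pics/{n}5.png',c['pixels'][:,:,::-1])
    rs=models.silhouettes(n,'tray');r=rs[0];print(n,r['score'],r['box']);data.append((c,r['region']))
    for q in('tray_corner','tray_grip','tray'):
        for p in models.place_of(n,q)[:1]:
            v,u=p['position'];print(n,q,p['score'],u,v)
def boxpts(x0,x1,y0,y1,z0,z1):return [(x,y,z) for x in(x0,x1) for y in(y0,y1) for z in(z0,z1)]
body=np.array(boxpts(-.11,.11,-.08,.08,0,.055));bar=np.array(boxpts(-.11,.11,-.008,.008,.055,.115))
def mask(c,p):
    m=np.zeros((480,640),np.uint8);a=p[2];Rm=np.array([[np.cos(a),-np.sin(a),0],[np.sin(a),np.cos(a),0],[0,0,1]])
    P=proj(c,body@Rm.T+[p[0],p[1],0]);cv2.fillConvexPoly(m,cv2.convexHull(np.round(P*16).astype(np.int32)),1,shift=4)
    for xs in((-.11,.11,.093,.115),(-.11,-.102,.05,.115),(.102,.11,.05,.115)):
        B=np.array(boxpts(xs[0],xs[1],-.008,.008,xs[2],xs[3]));P=proj(c,B@Rm.T+[p[0],p[1],0]);cv2.fillConvexPoly(m,cv2.convexHull(np.round(P*16).astype(np.int32)),1,shift=4)
    return m>0
def cost(p):
    s=0
    for c,r in data:
        m=mask(c,p);s+=1-(m&r).sum()/(m|r).sum()
    return s
best=min((minimize(cost,[.525,.168,np.radians(a)],method='Nelder-Mead',options=dict(initial_simplex=np.array([[.525,.168,np.radians(a)],[.535,.168,np.radians(a)],[.525,.178,np.radians(a)],[.525,.168,np.radians(a+5)]]))) for a in(-20,-26,-32)),key=lambda r:r.fun)
print(best.x[:2],np.degrees(best.x[2]),best.fun)
for c,r in data: m=mask(c,best.x);print(1-(m&r).sum()/(m|r).sum())
E
```

```text
[ 0.4532 -0.1422  0.2218] [ 0.0047 -0.2145  0.9767 -0.0015] [-0.0803  0.1824  0.2863  2.0784 -0.068   0.8794  2.2477]
top 0.71 [276.0, 276.1, 95.8, 103.2]
top tray_corner 0.69 277.2 329.8
top tray_grip 0.68 273.3 275.8
top tray 0.91 276.7 275.4
scene 0.67 [330.4, 205.8, 111.0, 108.0]
scene tray_corner 0.62 283.4 202.2
scene tray_grip 0.98 330.3 185.0
scene tray 0.96 327.7 216.3
[0.5218 0.1713] -27.786052849425126 0.130730131350412
0.0860099928622412
0.0447201384881708
```

View pics/w5.png

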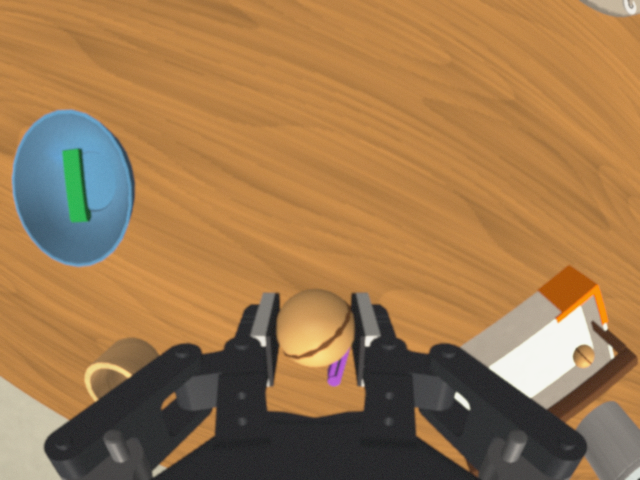

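The nut is held (wrist 316,328) and the tray fit is centre (0.522,0.171), yaw -28°. I'll carry the nut over the orange-corner side of the tray.

move_arm(steps=[-1, 0.4, 4, 0, 0, 0, 5.3, -1, 0.4, 4, 0, 0, 0, 5.3, -1, 0.4, 4, 0, 0, 0, 5.3, -1, 0.4, 4, 0, 0, 0, 5.3, -1, 0.4, 4, 0, 0, 0, 5.3, -1, 0.4, 4, 0, 0, 0, 5.3, -1, 0.2, 3.5, 0, 0, 0, 5.3, -1, 0, 0, 0, 5.9, -3.1, 0])

```text
t: 11.4
eef_pos: [0.4771, 0.143, 0.217]
tool_rot: [0.052, -0.52, 0.852, 0.032]
contact_force: [-0.4, -0.9, -0.5]
gripper_width: 0.355
```

move_arm(steps=[-1, 0, 0, 0, 5.9, -3.1, 0, -1, 0, 0, -2, 5.9, -3.1, 0, -1, 0, 0, -4, 0, 0, 0, -1, 0, 0, 0, 0, 0, 0, -1, 0, 0, 0, 0, 0, 0])

```text
t: 11.9
eef_pos: [0.4759, 0.1342, 0.1581]
tool_rot: [0.144, -0.507, 0.845, 0.089]
contact_force: [-0.2, -0.4, 1.0]
gripper_width: 0.354
```

```bash
python3 - <<'E'
from h import *
np.set_printoptions(precision=4,suppress=True)
o=status.get_obs();c=wcam(o);cv2.imwrite('pics/w6.png',c['pixels'][:,:,::-1]);print(o['eef_pos'],o['tool_rot'],o['q'])
w,x,y,z=o['tool_rot'];M=R.from_quat([x,y,z,w]).as_matrix();print(M)
c=cams.read_camera('scene');cv2.imwrite('pics/s6.png',c['pixels'][:,:,::-1])
E
```

```text
[0.4759 0.1342 0.1581] [ 0.1438 -0.5072  0.845   0.0895] [-0.1705  0.251  -0.0875  2.2149 -0.4981  0.4986  2.818 ]
[[-0.4441 -0.8829  0.1523]
 [-0.8315  0.4695  0.2971]
 [-0.3338  0.0053 -0.9426]]
```

View pics/w6.png

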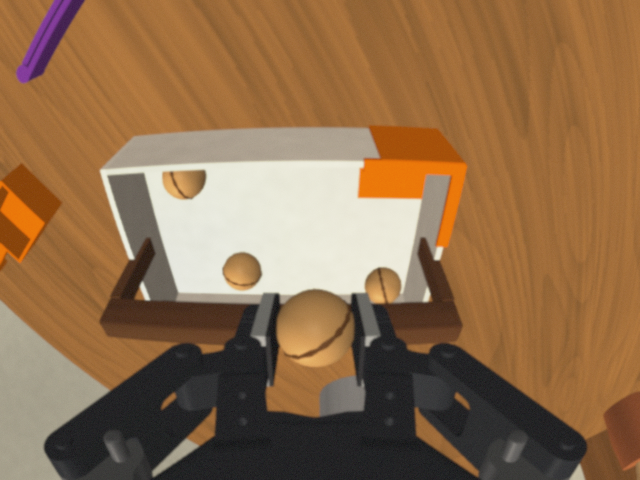

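View pics/s6.png

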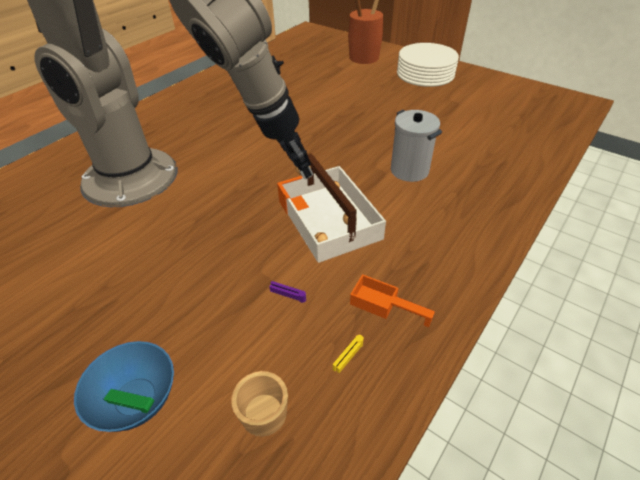

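```bash
python3 - <<'E'
from h import *
np.set_printoptions(precision=4,suppress=True)
o=status.get_obs();c=wcam(o);im=c['pixels'][:,:,::-1].copy()
a=np.radians(-28);Rm=np.array([[np.cos(a),-np.sin(a),0],[np.sin(a),np.cos(a),0],[0,0,1]])
for p in [(-.11,-.08,.055),(.11,-.08,.055),(-.11,-.08,0),(.11,-.08,0),(-.11,-.008,.115),(.11,-.008,.115),(.11,-.008,.093),(-.11,-.008,.093)]:
    q=Rm@np.array(p)+[.522,.171,0];u,v=wproj(c,q)[0];print(p,u,v);cv2.circle(im,(int(u),int(v)),3,(0,0,255),-1)
M=c['T']
for r in models.silhouettes('wrist','nut1')[:6]:
    b=r['box'];P=wonz(c,b[0],b[1],.02);print(r['score'],b[:3],P,(P-[.522,.171,0])@Rm)
cv2.imwrite('pics/w6b.png',im)
E
```

```text
(-0.11, -0.08, 0.055) 464.4380973831648 160.89591246909427
(0.11, -0.08, 0.055) 100.3129136109851 165.83411766181155
(-0.11, -0.08, 0) 437.88102793777745 127.77144639239947
(0.11, -0.08, 0) 134.71334426624648 132.6491618721587
(-0.11, -0.008, 0.115) 467.09765397652825 323.0854243385744
(0.11, -0.008, 0.115) 97.15381472335756 318.1638891561461
(0.11, -0.008, 0.093) 109.83064171434029 293.03203532422424
(-0.11, -0.008, 0.093) 457.1250092972215 295.92101291242716
0.91 [244.1, 268.3, 39.5] [0.568  0.1842 0.02  ] [0.0344 0.0333 0.02  ]
0.74 [386.9, 282.9, 36.5] [0.4715 0.2544 0.02  ] [-0.0837  0.0499  0.02  ]
0.64 [187.6, 181.9, 48.1] [0.5587 0.0984 0.02  ] [ 0.0665 -0.0469  0.02  ]
```

View pics/w6b.png

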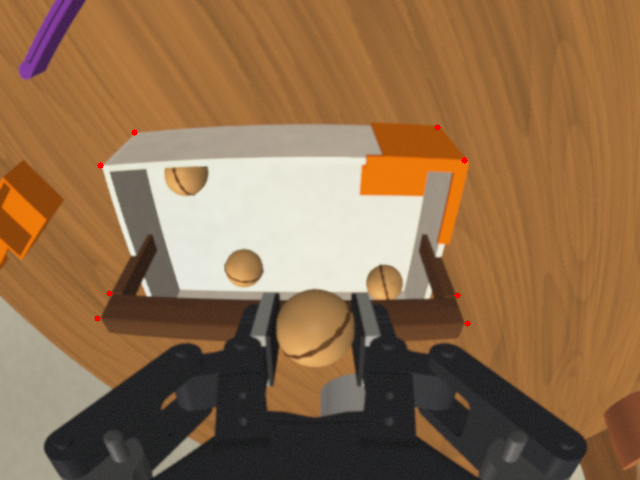

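move_arm(steps=[-1, 0, 0, -3, 0, 0, 0, -1, 0, 0, -3, 0, 0, 0, -1, 0, 0, -3, 0, 0, 0, -1, 0, 0, -1, 0, 0, 0, -1, 0, 0, 0, 0, 0, 0, -0.1, 0, 0, 0, 0, 0, 0, -0.1, 0, 0, 0, 0, 0, 0, -0.1, 0, 0, 0, 0, 0, 0])

```text
t: 12.9
eef_pos: [0.4769, 0.1344, 0.0593]
tool_rot: [0.146, -0.507, 0.845, 0.088]
contact_force: [-0.0, 0.3, 0.3]
gripper_width: 0.451
```

move_arm(steps=[-0.1, -0.4, -0.9, 2, 0, 0, 0, -0.1, -0.4, -0.9, 3, 0, 0, 0, -0.1, 0, 0, 4, 0, 0, 0, -0.1, 0, 0, 4, 0, 0, 0, -0.1, 0, 0, 2, 0, 0, 0, -0.1, 0, 0, 0, 0, 0, 0])

```text
t: 13.5
eef_pos: [0.4701, 0.1166, 0.2122]
tool_rot: [0.148, -0.508, 0.844, 0.087]
contact_force: [0.3, -0.5, 0.1]
gripper_width: 0.45
```

```bash
python3 - <<'E'
from h import *
np.set_printoptions(precision=4,suppress=True)
o=status.get_obs();c=wcam(o);im=c['pixels'][:,:,::-1].copy();print(o['eef_pos'],o['q'])
a=np.radians(-28);Rm=np.array([[np.cos(a),-np.sin(a),0],[np.sin(a),np.cos(a),0],[0,0,1]])
for r in models.silhouettes('wrist','nut1')[:6]:
    b=r['box'];P=wonz(c,b[0],b[1],.02);print(r['score'],b[:3],P,(P-[.522,.171,0])@Rm)
for p in [(-.11,-.08,.055),(.11,-.08,.055),(-.11,-.08,0),(.11,-.08,0),(-.11,-.008,.115),(.11,-.008,.115),(.11,-.008,.093),(-.11,-.008,.093)]:
    q=Rm@np.array(p)+[.522,.171,0];u,v=wproj(c,q)[0];cv2.circle(im,(int(u),int(v)),2,(0,0,255),-1)
cv2.imwrite('pics/w7.png',im)
E
```

```text
[0.4701 0.1166 0.2122] [-0.0717  0.1485 -0.1513  2.1849 -0.4154  0.6196  2.7518]
0.77 [212.8, 169.7, 38.2] [0.5575 0.097  0.02  ] [ 0.0661 -0.0487  0.02  ]
0.71 [378.4, 254.6, 33.6] [0.4704 0.2477 0.02  ] [-0.0816  0.0435  0.02  ]
0.6 [255.7, 248.1, 33.7] [0.5712 0.1852 0.02  ] [0.0367 0.0357 0.02  ]
```

View pics/w7.png

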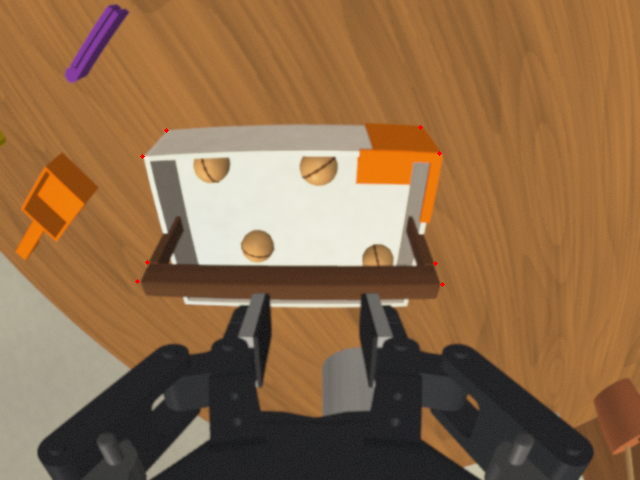

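All four nuts are in the tray: (212,167), (319,167), (257,246) and (377,258), with (319,167) the one just dropped. The tray has not moved. I'll untilt, yaw -90° and go over the bar's middle.

move_arm(steps=[0.4, 1.0, 1.1, 0, -5.9, 3.1, 0, 0.4, 1.0, 1.1, 0, -5.9, 3.1, 0, 0.4, 1.0, 1.1, 0, -5.9, 3.1, 0, 0.4, 1.0, 1.1, 0, 0, 0, -8.2, 0.4, 1.2, 1.0, 0, 0, 0, -8.2, 0.4, 0, 0, 0, 0, 0, -8.2, 0.4, 0, 0, 0, 0, 0, -8.2, 0.4, 0, 0, 0, 0, 0, -8.2])

```text
t: 14.4
eef_pos: [0.5179, 0.1692, 0.2058]
tool_rot: [-0.001, -0.179, 0.984, 0.002]
contact_force: [1.2, 0.8, -0.2]
gripper_width: 0.7
```

move_arm(steps=[0.4, 0, 0, 0, 0, 0, -8.2, 0.4, 0, 0, 0, 0, 0, -8.2, 0.4, 0, 0, 0, 0, 0, -8.2, 0.4, 0, 0, 0, 0, 0, -8.2, 0.4, 0, 0, 0, 0, 0, -8.2, 0.4, 0, 0, 0, 0, 0, -8.2, 0.4, 0, 0, 0, 0, 0, 0])

```text
t: 15.1
eef_pos: [0.518, 0.1692, 0.2062]
tool_rot: [0.0, 0.244, 0.97, 0.0]
contact_force: [-0.0, -0.0, 0.0]
gripper_width: 0.703
```

```bash
python3 - <<'E'
from h import *
np.set_printoptions(precision=4,suppress=True)
o=status.get_obs();c=wcam(o);im=c['pixels'][:,:,::-1].copy();print(o['eef_pos'],o['tool_rot'],o['q'])
w,x,y,z=o['tool_rot'];M=R.from_quat([x,y,z,w]).as_matrix();print(M, np.degrees(np.arctan2(M[1,1],M[0,1])))
a=np.radians(-28);Rm=np.array([[np.cos(a),-np.sin(a),0],[np.sin(a),np.cos(a),0],[0,0,1]])
for p in [(-.11,-.08,.055),(.11,-.08,.055),(-.11,.08,.055),(.11,.08,.055),(-.11,-.008,.115),(.11,-.008,.115),(.11,.008,.115),(-.11,.008,.115)]:
    q=Rm@np.array(p)+[.522,.171,0];u,v=wproj(c,q)[0];cv2.circle(im,(int(u),int(v)),2,(0,0,255),-1)
cv2.imwrite('pics/w8.png',im)
E
```

```text
[0.518  0.1692 0.2062] [0.0003 0.2443 0.9697 0.0004] [-0.604   0.3219  0.2128  1.9316 -0.086   0.8958  0.7292]
[[-0.8807  0.4738  0.0007]
 [ 0.4738  0.8807  0.0006]
 [-0.0004  0.0008 -1.    ]] 61.72168967082054
```

View pics/w8.png

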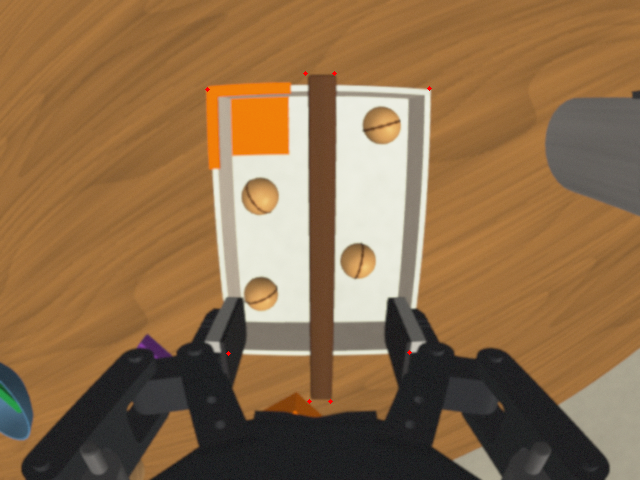

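move_arm(steps=[0.4, 0.4, 0.2, -3, 0, 0, 0, 0.4, 0, 0, -3, 0, 0, 0, 0.4, 0, 0, -3, 0, 0, 0, 0.4, 0, 0, -0.5, 0, 0, 0, 0.4, 0, 0, 0, 0, 0, 0, 0.4, 0, 0, 0, 0, 0, 0], newtons=80)

```text
t: 15.75
eef_pos: [0.5237, 0.1716, 0.114]
tool_rot: [0.002, 0.243, 0.97, 0.002]
contact_force: [0.2, -0.2, -0.8]
gripper_width: 0.701
```

move_arm(steps=[-1, 0, 0, 0, 0, 0, 0, -1, 0, 0, 0, 0, 0, 0, -1, 0, 0, 0, 0, 0, 0, -1, 0, 0, 0, 0, 0, 0, -1, 0, 0, 0, 0, 0, 0, -1, 0, 0, 0, 0, 0, 0], newtons=80)

```text
t: 16.35
eef_pos: [0.5234, 0.1715, 0.1139]
tool_rot: [0.002, 0.244, 0.97, 0.002]
contact_force: [-1.4, -0.3, 5.9]
gripper_width: 0.17
```

```bash
python3 - <<'E'
from h import *
np.set_printoptions(precision=4,suppress=True)
o=status.get_obs();c=wcam(o);im=c['pixels'][:,:,::-1].copy();print(o['eef_pos'],o['tool_rot'],o['q'],o['contact_force'])
cv2.imwrite('pics/w9.png',im)
E
```

```text
[0.5234 0.1715 0.1139] [0.0019 0.2438 0.9698 0.0018] [-0.576   0.4587  0.185   1.9874 -0.1275  0.701   0.7656] [-1.3833 -0.2569  5.9166]
```

View pics/w9.png

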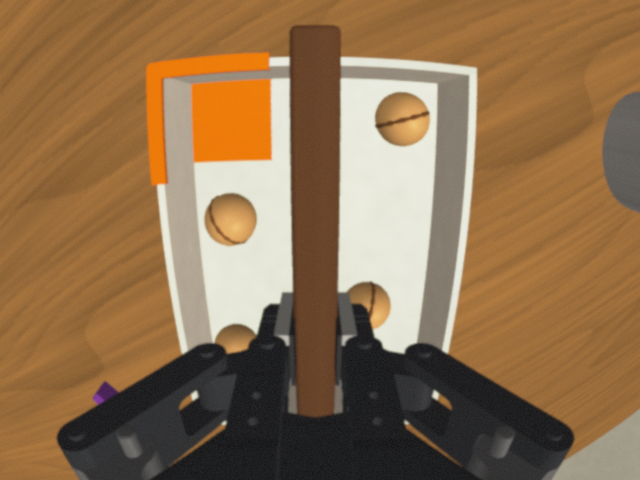

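Gripped on the bar, opening 14.5 mm. I'll lift.

move_arm(steps=[-1, 0, 0, 0.5, 0, 0, 0, -1, 0, 0, 1.5, 0, 0, 0, -1, 0, 0, 2.5, 0, 0, 0, -1, 0.5, 0, 2.5, 0, 0, 0, -1, 0.5, 0, 2.5, 0, 0, 0, -1, 0.5, 0, 2.5, 0, 0, 0, -1, 0.5, 0, 2, 0, 0, 0, -1, 0, 0, 1, 0, 0, 0])

```text
t: 17.2
eef_pos: [0.5437, 0.1713, 0.2645]
tool_rot: [0.002, 0.244, 0.97, 0.002]
contact_force: [0.9, 1.0, -5.0]
gripper_width: 0.171
```

```bash
python3 - <<'E'
from h import *
np.set_printoptions(precision=4,suppress=True)
o=status.get_obs();c=wcam(o);im=c['pixels'][:,:,::-1].copy();print(o['eef_pos'],o['tool_rot'],o['q'],o['contact_force'],o['torque'])
s=cams.read_camera('scene')['pixels'][:,:,::-1]
cv2.imwrite('pics/b10.png',cv2.resize(np.hstack([im,s]),(800,300)))
E
```

```text
[0.5437 0.1713 0.2645] [0.0023 0.2441 0.9697 0.002 ] [-0.5993  0.2952  0.228   1.8193 -0.0775  1.0294  0.7364] [ 0.901   0.9573 -5.037 ] [-0.0369 -0.0762 -0.1113]
```

View pics/b10.png

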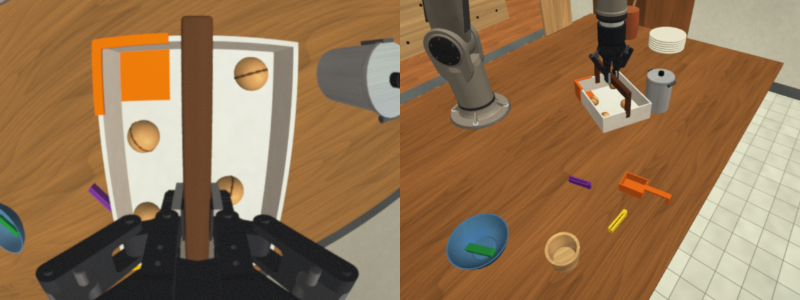

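The tray is lifted level with all four nuts in it. Now I'll tilt slowly towards the orange corner.

move_arm(steps=[-1, 0, 0, 0, 0.29, -1.98, 0, -1, 0, 0, 0, 0.29, -1.98, 0, -1, 0, 0, 0, 0.29, -1.98, 0, -1, 0, 0, 0, 0.29, -1.98, 0, -1, 0, 0, 0, 0.29, -1.98, 0, -1, 0, 0, 0, 0.29, -1.98, 0, -1, 0, 0, 0, 0.29, -1.98, 0, -1, 0, 0, 0, 0.29, -1.98, 0])

```text
t: 18.1
eef_pos: [0.5412, 0.1709, 0.2607]
tool_rot: [0.129, 0.241, 0.96, 0.054]
contact_force: [0.2, -0.2, -4.2]
gripper_width: 0.173
```

move_arm(steps=[-1, 0, 0, 0, 0.29, -1.98, 0, -1, 0, 0, 0, 0.29, -1.98, 0, -1, 0, 0, 0, 0.29, -1.98, 0, -1, 0, 0, 0, 0.29, -1.98, 0, -1, 0, 0, 0, 0.14, -1, 0, -1, 0, 0, 0, 0, 0, 0, -1, 0, 0, 0, 0, 0, 0, -1, 0, 0, 0, 0, 0, 0])

```text
t: 18.9
eef_pos: [0.5431, 0.1714, 0.2628]
tool_rot: [0.201, 0.238, 0.946, 0.084]
contact_force: [0.4, 0.1, -4.7]
gripper_width: 0.17
```

```bash
cat > look.py <<'E'
import sys
from h import *
np.set_printoptions(precision=4,suppress=True)
o=status.get_obs();c=wcam(o);im=c['pixels'][:,:,::-1].copy();print(o['t'],o['eef_pos'],o['q'],o['contact_force'],o['gripper_width'])
s=cams.read_camera('scene')['pixels'][:,:,::-1];s=cv2.resize(s[120:300,200:440],(640,480))
cv2.imwrite(sys.argv[1],cv2.resize(np.hstack([im,s]),(800,300)))
M=R.from_quat(np.r_[o['tool_rot'][1:],o['tool_rot'][0]]).as_matrix()
print('tool tilt',np.degrees(np.arccos(-M[2,2])))
# tray frame assuming grip unslipped: tray z=-tool z, tray y = tool y, origin from grip
Rt=np.c_[-M[:,0],M[:,1],-M[:,2]]; grip=o['eef_pos']+M[:,2]*.006-M[:,2]*0; org=o['eef_pos']-Rt@np.array([-.002,0,.113])
print('down dir tray',(-np.array([0,0,1.]))@Rt)
for r in models.silhouettes('wrist','nut1')[:8]:
    b=r['box'];K=c['mtx'];a=np.array([b[0]-K[0,2],b[1]-K[1,2]]);rr=np.hypot(*a);th=rr/K[0,0]
    d=c['T'][:3,:3]@np.r_[a/rr*np.sin(th),np.cos(th)];p=c['T'][:3,3]
    dl=Rt.T@d;pl=Rt.T@(p-org);print(round(r['score'],2),np.round(b,0),'tray xy',(pl+dl*(.02-pl[2])/dl[2])*1000)
for n in (-.106,.106):
  for m in(-.076,.076): print('underside z',(org+Rt@np.array([n,m,0]))[2])
E
python3 look.py pics/b11.png
```

```text
18.9 [0.5431 0.1714 0.2628] [-0.734   0.113   0.2622  2.1237  0.2295  0.5018  0.42  ] [ 0.3608  0.0537 -4.6617] 0.1704829123146208
tool tilt 25.20431014259675
down dir tray [-0.3413 -0.2547 -0.9048]
0.85 [271. 104.  41.  51.] tray xy [-92.9598 -24.4873  20.    ]
0.78 [214. 190.  56.  52.] tray xy [-44.2495 -59.1699  20.    ]
0.58 [244. 148.  56.  52.] tray xy [-68.5327 -40.2184  20.    ]
underside z 0.10568671509687483
underside z 0.14439905338592418
underside z 0.1780407934888063
underside z 0.21675313177785566
```

View pics/b11.png

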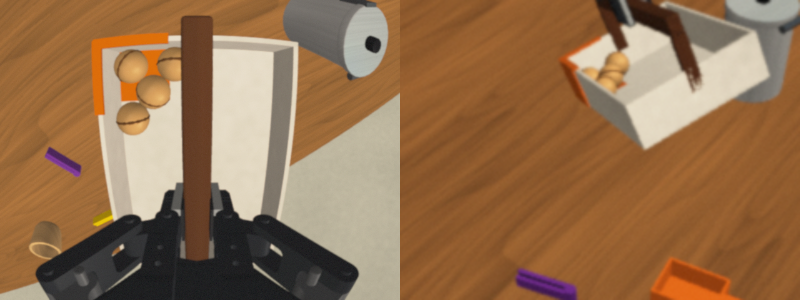

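All four nuts are gathered in the orange corner: left panel (130,67), (172,64), (153,92) and (133,118). I'll wait and confirm it is steady.

move_arm(steps=[-1, 0, 0, 0, 0, 0, 0, -1, 0, 0, 0, 0, 0, 0, -1, 0, 0, 0, 0, 0, 0, -1, 0, 0, 0, 0, 0, 0, -1, 0, 0, 0, 0, 0, 0, -1, 0, 0, 0, 0, 0, 0, -1, 0, 0, 0, 0, 0, 0, -1, 0, 0, 0, 0, 0, 0])

```text
t: 19.85
eef_pos: [0.543, 0.1714, 0.2629]
tool_rot: [0.202, 0.238, 0.946, 0.084]
contact_force: [-0.3, -0.2, -4.1]
gripper_width: 0.168
```

```bash
python3 look.py pics/b12.png; python3 - <<'E'
from h import *
cv2.imwrite('pics/t12.png',cams.read_camera('top')['pixels'][:,:,::-1])
E
```

```text
19.85 [0.543  0.1714 0.2629] [-0.7342  0.1124  0.2624  2.1242  0.2301  0.5012  0.4194] [-0.2673 -0.1504 -4.0609] 0.1677718476763976
tool tilt 25.2440087306197
down dir tray [-0.3417 -0.2552 -0.9045]
0.85 [244. 146.  54.  53.] tray xy [-69.2766 -40.1993  20.    ]
0.73 [213. 190.  54.  54.] tray xy [-44.1382 -59.4846  20.    ]
0.65 [272. 104.  39.  54.] tray xy [-92.9447 -23.9289  20.    ]
underside z 0.1058029855396237
underside z 0.14458944509765995
underside z 0.17824571550912935
underside z 0.2170321750671656
```

View pics/b12.png

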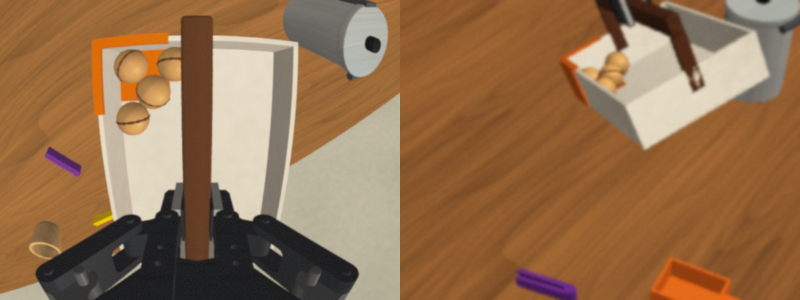

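View pics/t12.png

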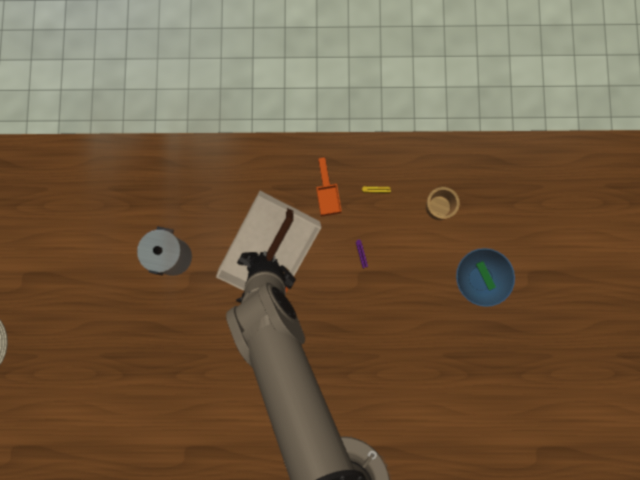

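Nothing moved over the last second. The clip is in the bowl (top 486,275), the bystanders stand where they were, and the tray is clear of everything. Handing in.

```bash
python3 -c "
from station import order;print(order.hand_in())"
```

```text
the job is handed in; nothing more can be done
None
```

The job is done and handed in at about 20 s of the 64 s allowed; hand-in reports no verdict.

**What I did:**
- I put the green clip in the blue bowl.
- I put the stray walnut in the white tray while both stood on the counter.
- I then gripped the tray by its bar at 80 N, lifted it about 15 cm and tilted it towards the orange corner.

**Last checks**, taken about 1 s apart before hand-in:
- **Tilt:** the tool read 25.2° both times, leaning towards the orange corner. The tray's lowest underside corner is about 10 cm above the counter, and the top picture shows nothing touching it.
- **Nuts:** all four sit together in the orange corner and did not move between the two looks. The farthest centre is about 65 mm from the corner point. The network reported only three of them; I saw the fourth, in the corner itself, in the pictures.
- **Other things:** the clip is in the bowl, and the canister, mortar and scoop stand where they were.
- **Forces:** the highest reading was about 6 N: once as the fingers touched the counter while closing on the stray walnut, and once as they closed on the bar.

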